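# Find the bay that grips: feeler gauge in a slide-in radio dock

## Task

The slide-in radio dock has three bays that look alike, but only one still has a good guide: there the feeler blade slides in with a clear, light drag, while another bay is worn so slack that nothing touches the blade and the third is jammed and stops it short. Draw the feeler gauge out from under the wooden riser, lay it down and take it by its black grip, and try the bays by feel. Leave the gauge let go in the bay that drags, pushed fully home with its collar against the dock, and leave everything else on the bench where it is.

Things in the scene. Friction and masses are not known exactly. Their poses are not given: they have to be found in the camera images.
- gauge: Feeler gauge, loose, 160 mm long, 150 g: steel blade, collar, black grip. Origin on its underside below the collar's front face; x to the blade tip, y across, z up. Stands level on the feet of grip and collar; centre of mass near the collar. Starts on the bench with grip and neck under the riser, the blade sticking out in front of the riser, tip towards the robot's side
- tip (a point): blade tip, gauge frame (80, 0, 8.5) mm. The blade is 24 mm wide, 5 mm thick (z 6 to 11 mm), from the collar at x 0 to x 80 mm; its last 6 mm are a thinner nose 18 mm wide, z 6 to 8.5 mm. The collar is x -5 to 0, 42 mm wide, z 0 to 24 mm. Behind it the blade goes on as a neck to x -30 mm
- grip (a point): middle of the black grip, gauge frame (-55, 0, 22) mm. The grip is x -80 to -30 mm, 24 mm wide, z 0 to 36 mm, and is taken across its width
- dock: Slide-in dock, fixed. Origin on the bench below the middle mouth; x into the bays, away from the robot, y left, z up. Aluminium base plate 250 mm wide, 6 mm thick, x -90 to 100 mm: its front part is an apron on which collar and grip rest. Black finned housing x 0 to 100 mm, 250 mm wide, 54 mm high; in its front face (x 0) are three mouths, 80 mm apart
- mouth_l (a point): middle of the left (+y) mouth, in the front face, at the apron's top (6 mm above the bench); axes as the dock's. Mouth 32 mm wide, 10 to 21 mm above the bench; a gauge standing on the apron has its blade at 12 to 17 mm. Bays are over 80 mm deep: the gauge is home when its collar meets the front face
- mouth_m (a point): the same for the middle mouth. Which bay is which is hidden and drawn afresh: the jammed one stops the blade 23 mm inside. The good one has a sprung shoe, met 25 to 40 mm inside, that presses the blade down with about 5 N, so it drags by 3 to 8 N (up to 15 N while the blade lifts the shoe). The slack one touches nothing until the collar meets the face
- mouth_r (a point): the same for the right (-y) mouth
- riser: Wooden riser, fixed, left or right of the dock. Origin on the bench below its centre. Board 180 mm (x) by 220 mm (y), 48 to 60 mm above the bench; front edge at x -90 mm, open to the front; side legs at y +-97 to 109 mm. Papers on top, up to 79 mm above the bench, begin 60 mm behind the front edge
- organizer: Clear parts case with red strips, fixed, 180 x 220 x 45 mm, origin on the bench below its centre; on the side where the riser is not
- handheld: black handheld radio lying on its back, bystander, 110 x 56 x 34 mm plus a 60 mm stub antenna on its +x end; origin under its centre
- speaker: black hand speaker, bystander, 75 x 55 x 30 mm; origin under its centre
- battery: grey battery pack, bystander, 90 x 45 x 44 mm; origin under its centre
- spool: white empty spool standing upright, bystander, diameter 54 mm, height 40 mm; origin under its centre
- driver: screwdriver with yellow handle lying along its x, bystander, 170 mm long; origin below its middle
- mug: white mug, bystander, diameter 76 mm, height 85 mm, handle to its +y; origin under its centre
Things that resemble listed ones, but are neither listed nor needed, are in the scene too. Of the things like the gauge, leave any that is turquoise or yellow; of the rest the larger one is meant.

How it is judged:
By the outcome, as a careful person would: the job done as asked, in the order asked, and still so for the second after the job is handed in, with the robot touching nothing.
It also fails if it takes over 72 s, if anything falls off the work surface, if the arm or the gripper's body presses on something with over 40 N, if the wrist force passes 120 N, or if a joint passes its speed limit or range.

## Robot

A 6-joint arm with a two-finger parallel gripper is mounted at the origin on the work surface. World frame = base frame: x ahead of the robot, y to its left, z up, the work surface at z = 0. Lengths are in mm, angles in rad, forces in N, time in s.
With the tool pointing down it reaches from about 225 to 875 mm from the base axis. Payload 3.4 kg.
Tool frame: the origin (TCP) lies midway between the tips of the shut fingers; the grasp point (between the pads) lies 19 mm behind it; y points along the fingers, x is the direction in which the jaws open and shut, and the axes are right-handed (so a half turn about y gives the same grasp; the last joint's range is limited). The gripper opens to 85 mm and grips with 20 to 120 N. Pads are 22 mm wide; open, the fingers measure 114 mm over their backs; the gripper's body (76 mm by 85 mm) begins 54 mm behind the grasp point. The pads swing forward as they close: fully open they stand 13 mm farther back than shut.
Start: joints at [-1.275, 0.276, 1.505, -0, 1.361, -0.121], TCP at [232.784, -525.808, 231.328] pointing down, gripper open.
Joint ranges: [-2.89, 2.89], [-0.75, 2.08], [0.22, 2.7], [-1.18, 4.32], [0.11, 2.71], [-2.7, 2.7]. Speed limits (rad/s): [2.57, 2.57, 3.14, 3.14, 3.14, 3.14].

## Interface

Orientations are given as a unit quaternion [x, y, z, w].
In Python, from plant import manip, gripper_to, solver, vision, ticket, telemetry gives the robot as it stands. Calls block until the motion is done:
- manip.move_ptp(position, orientation): joint-space move of the TCP to a pose.
- manip.move_l(position, attitude=None, speed=150): straight line of the TCP; attitude=None keeps the orientation; speed is the mean speed in mm/s.
- manip.movej(angles): joint-space move.
- gripper_to(opening): finger opening in mm; the grip force is fixed at half the most; returns when the fingers have stopped.
- manip.pause(seconds).
- solver.solve_ik(position, orientation): joint angles nearest the present ones, or None.
- vision.grab_frame(name): name is "side" or "top" or "wrist"; returns the picture (400x640x3 uint8, blue, green, red); there is no depth.
- vision.calibration(name): a dict with "vertical_fov" (degrees; the focal length in pixels is half the picture's height over the tangent of half this angle, whatever the lens; pixels are square), "cx", "cy" (the principal point, pixels), "k1" (the pictures are not rectified: a ray, as slopes to the right and down, at radius r is drawn at 1 + k1 r^2 times it, then the intrinsics apply), "position" and "rotation" of the camera in the world; the wrist camera has in their place "hand_eye" (4x4, takes a point from camera to tool coordinates, whose origin is the TCP and whose axes are the tool frame's). Camera axes: x right, y up, looking along -z (the intrinsics and any distortion apply to the point x, -y, -z); pixel columns grow to the right and rows downward; lengths in mm; the calibration is good to about 2 mm. A picture is of the moment at which its call begins: read the wrist's pose just before it. calibration takes no time and is no camera call.
A pose or a line that the arm cannot do raises manip.MotionError and nothing moves.
- ticket.finish_job(): hands the job in, once; it reports no verdict.
Readings, each from a call of its own:
- telemetry.get_time_s(): time.
- telemetry.get_joint_pos(): joint angles.
- telemetry.get_qd(): joint speeds.
- telemetry.get_joint_torque(): joint torques, N m.
- telemetry.get_eef_pos(): TCP position.
- telemetry.get_tool_rot(): TCP orientation.
- telemetry.get_ft_force(): force on the tool from outside, world axes, zero at the start.
- telemetry.get_ft_torque(): the same for the moment, N m.
- telemetry.get_opening(): finger opening in mm.
Only numpy, scipy, OpenCV 4.12 (cv2) and the standard library are available. Lean on these libraries where they do the work, as an engineer would, in place of code of your own. Each camera call takes 0.05 s, during which the arm holds its last target. There are 200 camera calls.

## Working session

There is one attempt and no reset: what is moved stays moved. The work goes in short steps, each a Python script; the robot and the scene stay as the last script left them, time stands still between calls to the robot, and variables do not carry over. Pictures are saved under pics/ and viewed, about 8 in all and at most 12, crops included, and the job is handed in when it is done.

```bash
ls; mkdir -p pics; python3 - <<'E'
from plant import vision,telemetry
import cv2
for n in("top","side"):
    cv2.imwrite(f"pics/{n}0.png",vision.grab_frame(n)); print(n,vision.calibration(n))
print(vision.calibration("wrist"),telemetry.get_time_s(),telemetry.get_tool_rot())
E
```

```text
pics
top {'vertical_fov': 52.95330132555805, 'cx': 316.2419664592267, 'cy': 195.12416424757015, 'k1': 0.016824185586641005, 'position': array([ 340.48849081,  -50.19678143, 1271.5614669 ]), 'rotation': array([-0.05158704,  0.0330263 ,  0.71515308, -0.69627876])}
side {'vertical_fov': 51.753368890368, 'cx': 313.1860678105429, 'cy': 191.65329227168056, 'k1': 0.021912848594034164, 'position': array([  95.8873129 , 1065.85824902,  729.56636034]), 'rotation': array([-0.08661955,  0.49987032,  0.84777164, -0.15462848])}
{'vertical_fov': 59.225631643380524, 'cx': 314.3811712393973, 'cy': 203.3013107944406, 'k1': -0.06521496553973659, 'hand_eye': array([[ 9.99999819e-01,  5.21169378e-04,  2.99285857e-04,
         9.18266820e-01],
       [ 1.25825838e-04,  3.05393965e-01, -9.52226081e-01,
        -1.41352827e+02],
       [-5.87671169e-04,  9.52225947e-01,  3.05393844e-01,
         7.77805173e+01],
       [ 0.00000000e+00,  0.00000000e+00,  0.00000000e+00,
         1.00000000e+00]])} 0.1 [-0.5922432   0.38619201 -0.38528465  0.59300882]
```

View pics/top0.png

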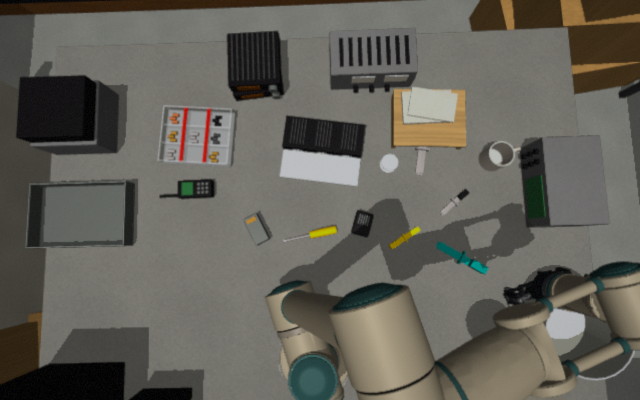

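View pics/side0.png

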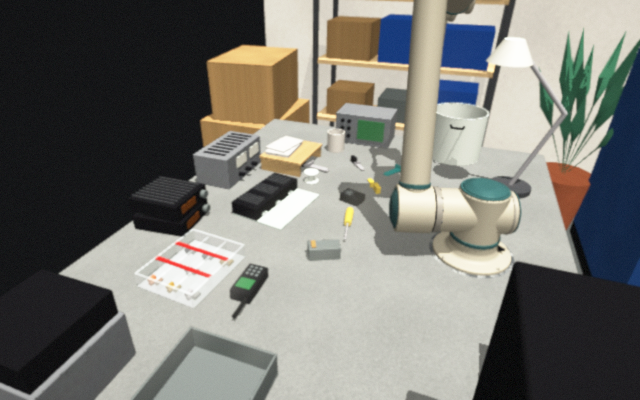

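The top view shows the gauge blade at about (422,160) under the riser (430,118), the dock at (325,150) with its white apron, and the decoys: yellow (405,238), turquoise (462,257) and a smaller black-gripped one (455,202).

```bash
cat > h.py <<'E'
import numpy as np,cv2
from plant import manip,gripper_to,solver,vision,ticket,telemetry
from scipy.spatial.transform import Rotation as R
def cam(n):
    c=vision.calibration(n)
    if n=="wrist":
        T=R.from_quat(telemetry.get_tool_rot()).as_matrix(); h=c["hand_eye"]
        return c,T@h[:3,3]+telemetry.get_eef_pos(),T@h[:3,:3]
    return c,np.array(c["position"]),R.from_quat(c["rotation"]).as_matrix()
def K(c):
    f=200/np.tan(np.radians(c["vertical_fov"]/2)); return np.array([[f,0,c["cx"]],[0,f,c["cy"]],[0,0,1.]]),np.array([c["k1"],0,0,0.])
def cast(cm,uv,z):
    c,p,M=cm; k,d=K(c); s=cv2.undistortPoints(np.array(uv,float).reshape(-1,1,2),k,d)[:,0]
    r=np.c_[s[:,0],-s[:,1],-np.ones(len(s))]@M.T
    return p+r*((np.asarray(z)-p[2])/r[:,2])[:,None]
def proj(cm,P):
    c,p,M=cm; k,d=K(c); q=(np.atleast_2d(P)-p)@M*[1,-1,-1]
    return cv2.projectPoints(q,np.zeros(3),np.zeros(3),k,d)[0][:,0]
def ori(yaw,tilt=0):
    """tool y (approach) down, tool x horizontal at angle yaw; tilt about tool x"""
    x=np.array([np.cos(yaw),np.sin(yaw),0]);y=np.array([0,0,-1.]);
    return (R.from_matrix(np.c_[x,y,np.cross(x,y)])*R.from_euler("x",tilt)).as_quat()
def st(): return round(telemetry.get_time_s(),2),np.round(telemetry.get_eef_pos(),1),np.round(telemetry.get_ft_force(),1),round(telemetry.get_opening(),1)
E
python3 - <<'E'
from h import *
c=cam("top"); im=cv2.imread("pics/top0.png")
cv2.imwrite("pics/c1.png",cv2.resize(im[80:220,270:480],None,fx=3.8,fy=3.8,interpolation=cv2.INTER_CUBIC))
print("apron front corners",cast(c,[(280,178),(358,186)],6).round())
print("blade tip/root",cast(c,[(420,174),(424,149)],10).round())
print("riser front corners",cast(c,[(394,147),(466,148)],60).round())
print("tool",R.from_quat(telemetry.get_tool_rot()).as_matrix().round(2))
E
```

```text
apron front corners [[ 552.   96.    6.]
 [ 519. -152.    6.]]
blade tip/root [[ 551. -348.   10.]
 [ 631. -365.   10.]]
riser front corners [[ 628. -262.   60.]
 [ 618. -480.   60.]]
tool [[ 0.4  -0.    0.91]
 [-0.91  0.    0.4 ]
 [-0.   -1.    0.  ]]
```

View pics/c1.png

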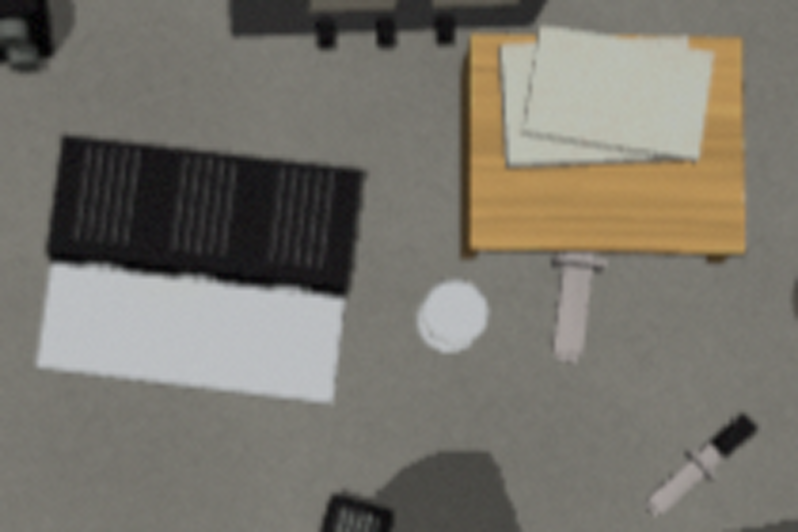

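```bash
cat >> h.py <<'E'
def oz(a):
    "tool pointing down with tool z at world yaw a"
    return ori(a-np.pi/2)
E
python3 - <<'E'
from h import *
c=cam("top"); im=cv2.imread("pics/top0.png")
def blob(m,x0,y0,x1,y1):
    w=np.zeros(m.shape,np.uint8); w[y0:y1,x0:x1]=m[y0:y1,x0:x1]*255
    n=cv2.findContours(w,0,2)[0]; return max(n,key=cv2.contourArea)
ap=blob(im.min(2)>150,270,130,375,195); b=cv2.approxPolyDP(ap,4,True)[:,0]; print("apron",b.tolist()); print(cast(c,b,6).round(1).tolist())
t=cast(c,[(270+567/3.8,80+360/3.8)],8.5)[0]; k=cast(c,[(270+579/3.8,80+262/3.8)],24)[0]
d=t-k; yaw=np.arctan2(d[1],d[0]); print("tip",t,"collar",k,"yaw",np.degrees(yaw),"len",np.hypot(*d[:2]))
g=t[:2]-45*np.array([np.cos(yaw),np.sin(yaw)])
lay=cast(c,[(190,250)],0)[0]; print("lay",lay)
for n,p,a in[("pick",g,yaw+np.pi),("drawn",g+110*np.array([np.cos(yaw),np.sin(yaw)]),yaw+np.pi),("lay",lay[:2],np.radians(140)),("lay180",lay[:2],np.radians(-40)),("dock",(490,0),np.radians(-7.6))]:
    for z in(3,150):
        q=solver.solve_ik([*p,z],oz(a)); print(n,z,None if q is None else np.round(q,2))
E
```

```text
apron [[283, 150], [280, 176], [357, 184], [359, 159]]
[[642.8, 84.7, 6.0], [558.2, 95.6, 6.0], [525.1, -149.2, 6.0], [605.7, -158.5, 6.0]]
tip [ 548.57274854 -346.12121132    8.5       ] collar [ 627.82936092 -356.82542      24.        ] yaw 172.30831050242227 len 79.97618826309646
lay [330.66602499 384.66844898   0.        ]
pick 3 [-0.64  0.62  1.53 -0.    0.99  1.07]
pick 150 [-0.64  0.5   1.36 -0.    1.29  1.07]
drawn 3 [-0.73  0.51  1.77 -0.    0.86  0.98]
drawn 150 [-0.73  0.35  1.6  -0.    1.19  0.98]
lay 3 [ 0.72  0.42  1.96 -0.    0.77 -0.15]
lay 150 [ 0.72  0.24  1.78 -0.    1.13 -0.15]
lay180 3 None
lay180 150 None
dock 3 [-0.14  0.4   2.   -0.    0.75  1.56]
dock 150 [-0.14  0.21  1.81 -0.    1.12  1.56]
```

```bash
python3 - <<'E'
from h import *
yaw=np.radians(172.3); u=np.array([np.cos(yaw),np.sin(yaw)]); t=np.array([548.6,-346.1]); g=t-45*u
o=oz(yaw)
manip.move_ptp([*g,120],o); gripper_to(50)
manip.move_l([*g,2],speed=120); print(st())
gripper_to(10); print(st())
manip.move_l([*(g+115*u),2],speed=100); print(st())
gripper_to(50); print(st())
manip.move_l([*(g+115*u),110],speed=150)
G=g+115*u-90*u
manip.move_ptp([*G,150],o)
cm=cam("wrist"); im=vision.grab_frame("wrist"); cv2.imwrite("pics/w1.png",im)
print(proj(cm,[[*(g+160*u),8.5],[*(g+80*u),8.5],[*(G-5*u+5*u),36]]).round())
E
```

```text
(3.38, array([ 593.8, -352.6,    2.9]), array([ 0.3, -0.2,  0.1]), 50.1)
(3.73, array([ 593.6, -352.4,    2.9]), array([0.3, 0.8, 3.8]), 21.7)
(5.03, array([ 478.9, -336.9,    2.2]), array([-0.2, -1.4,  6.7]), 22.0)
(5.42, array([ 478.6, -336.2,    1.3]), array([-0.6, -0.6,  0.1]), 49.6)
[[315.  11.]
 [315. 122.]
 [315. 200.]]
```

View pics/w1.png

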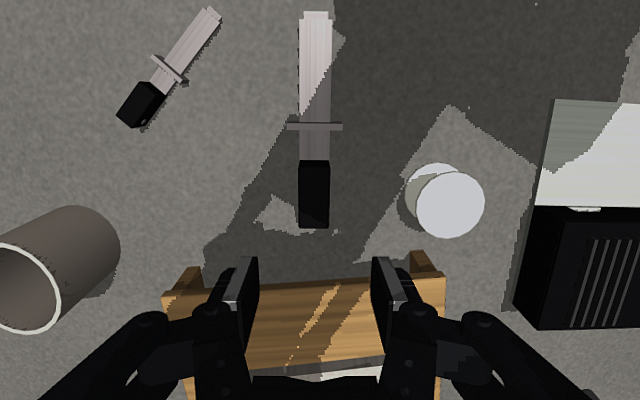

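The gauge is drawn fully clear of the riser. Its grip is at (314,195), collar at (314,126) and tip at (315,12), matching the prediction, with the spool and decoy undisturbed. Next I take the grip and look at the dock.

```bash
python3 - <<'E'
from h import *
yaw=np.radians(172.3); u=np.array([np.cos(yaw),np.sin(yaw)]); t=np.array([548.6,-346.1])+115*u
G=t-135*u
manip.move_l([*G,4],speed=130); gripper_to(10); print(st())
manip.move_l([*G,150],speed=150); print(st())
a=np.radians(-7.7); x=np.array([np.cos(a),np.sin(a)]); D=np.array([630.8,-38.9])
manip.move_ptp([*(D-170*x),190],oz(a)); manip.pause(.3); print(st())
cm=cam("wrist"); im=vision.grab_frame("wrist"); cv2.imwrite("pics/w2.png",im)
y=np.array([-x[1],x[0]])
P=[[*(D+i*x+j*y),z] for i,z in((-90,6),(0,6),(0,54)) for j in(125,-125)]
print(proj(cm,P).round().tolist())
np.savez("w2.npz",p=cm[1],M=cm[2])
E
```

```text
(8.43, array([ 569.1, -349.2,    5.1]), array([1. , 0.2, 4.2]), 23.5)
(9.56, array([ 567.7, -348.3,  148.7]), array([-0.2, -0. , -2. ]), 23.0)
(12.88, array([462.4, -16.2, 190. ]), array([-1. , -0.1, -1.3]), 23.2)
[[173.0, 91.0], [453.0, 90.0], [163.0, -20.0], [463.0, -20.0], [136.0, -39.0], [489.0, -40.0]]
```

View pics/w2.png

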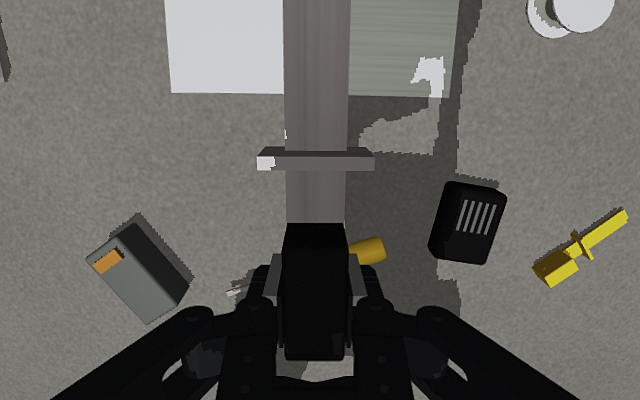

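```bash
python3 - <<'E'
from h import *
im=cv2.GaussianBlur(cv2.imread("pics/w2.png").astype(np.float32).mean(2),(3,3),0)
z=np.load("w2.npz"); cm=(vision.calibration("wrist"),z["p"],z["M"])
def fit(pts):
    P=cast(cm,pts,6)[:,:2].astype(np.float32)
    v=cv2.fitLine(P,cv2.DIST_HUBER,0,.01,.01).ravel(); return v,P
gy=-np.diff(im,axis=0); gx=np.diff(im,axis=1)
F=[(c,80+np.argmax(gy[80:108,c])+.5) for c in list(range(185,275,5))]
Fr=[(c,80+np.argmax(np.abs(gy[80:108,c]))+.5) for c in list(range(355,450,5))]
L=[(155+np.argmax(gx[r,155:185])+.5,r) for r in range(10,85,5)]
Rr=[(440+np.argmax(np.abs(gx[r,440:470]))+.5,r) for r in range(10,85,5)]
print(Fr[::3],Rr[::3],L[::3])
for n,p in(("front",F),("front r",Fr),("front all",F+Fr),("left",L),("right",Rr)):
    v,P=fit(p); print(n,"angle",np.degrees(np.arctan2(v[1],v[0])).round(2),"pt",v[2:].round(1))
print(cast(cm,[(171,93),(452,97)],6))
E
```

```text
[(355, np.float64(94.5)), (370, np.float64(95.5)), (385, np.float64(95.5)), (400, np.float64(95.5)), (415, np.float64(82.5)), (430, np.float64(96.5)), (445, np.float64(97.5))] [(np.float64(457.5), 10), (np.float64(456.5), 25), (np.float64(454.5), 40), (np.float64(467.5), 55), (np.float64(444.5), 70)] [(np.float64(164.5), 10), (np.float64(165.5), 25), (np.float64(166.5), 40), (np.float64(167.5), 55), (np.float64(169.5), 70)]
front angle 81.64 pt [550.4  54.9]
front r angle 81.36 pt [527. -95.]
front all angle 81.2 pt [537.7 -26.8]
left angle -8.73 pt [603.   92.6]
right angle -16.82 pt [ 565.9 -151.9]
[[ 556.69564226   99.76605001    6.        ]
 [ 519.20840325 -149.70843284    6.        ]]
```

```bash
cat >> h.py <<'E'
a=np.radians(-8.6); X=np.array([np.cos(a),np.sin(a)]); Y=np.array([-X[1],X[0]]); D=np.array([627.5,-38.5]); O=oz(a); ZT=11.5
def at(depth,off,z=ZT): return [*(D+(depth-135)*X+off*Y),z]   # depth = tip inside the face
def probe(off,d0,d1,step=3,lim=22,f0=None):
    log=[]
    if f0 is None:
        manip.pause(.3); f0=np.mean([telemetry.get_ft_force() for _ in range(5)],0)
    for d in np.arange(d0,d1+.1,step):
        manip.move_l(at(d,off),speed=60); f=np.array(telemetry.get_ft_force())-f0
        e=np.array(telemetry.get_eef_pos()); ac=(e[:2]-D)@X+135
        log.append((round(d,1),round(ac,1),round(f[:2]@X,1),round(f[:2]@Y,1),round(f[2],1)))
        if abs(f[:2]@X)>lim or abs(f[:2]@Y)>15 or abs(f[2])>20: break
    for l in log: print(*l)
    return f0,log
E
python3 - <<'E'
from h import *
manip.move_ptp(at(-15,0,70),O); manip.move_l(at(-15,0),speed=80); manip.pause(.2); print(st())
cv2.imwrite("pics/s1.png",vision.grab_frame("side"))
cm=cam("wrist"); cv2.imwrite("pics/w3.png",vision.grab_frame("wrist"))
f0,l=probe(0,-12,50); print(f0,st())
E
```

```text
(14.57, array([479.6, -16.1,  12. ]), array([-0.2, -0.5, -1.8]), 23.0)
-12.0 -11.5 -0.1 -0.5 -0.4
-9.0 -8.6 -1.2 0.3 -1.3
-6.0 -5.7 0.4 -0.1 0.1
-3.0 -2.7 -0.4 -0.1 -0.2
0.0 0.3 0.1 0.5 -0.8
3.0 3.3 -0.5 -0.1 -0.3
6.0 6.4 0.3 -0.7 -0.9
9.0 9.3 -1.5 -0.2 -1.2
12.0 12.3 -1.3 -0.6 -1.0
15.0 15.3 -1.2 -0.6 -0.7
18.0 18.4 0.4 -0.4 -0.4
21.0 21.0 -0.9 -0.1 -0.6
24.0 21.1 -5.9 -0.6 3.8
27.0 21.0 -12.8 -0.7 9.5
30.0 21.0 -16.2 -0.3 13.9
33.0 21.1 -21.4 -0.5 18.7
36.0 21.1 -26.4 -2.9 23.9
[ 0.43103619 -0.05889687 -0.90529792] (19.22, array([514.9, -21.4,  11. ]), array([-26.1,   1. ,  23. ]), 23.0)
```

Middle bay: blade stopped dead 21–23 mm in, so it's jammed. I back out and try the left one.

```bash
sed -i 's/D=np.array(\[627.5,-38.5\])/D=np.array([625.5,-38.2])/' h.py; python3 - <<'E'
from h import *
manip.move_l(at(-15,0),speed=80); manip.move_l(at(-15,0,30),speed=80); manip.move_l(at(-15,80,30),speed=120); manip.move_l(at(-15,80),speed=60)
cm=cam("wrist"); im=vision.grab_frame("wrist"); cv2.imwrite("pics/w4.png",im)
f0,l=probe(80,-12,54); print(f0,st())
cv2.imwrite("pics/s2.png",vision.grab_frame("side"))
E
```

```text
-12.0 -11.5 -0.3 -0.3 -0.3
-9.0 -8.6 -0.5 -0.0 -0.3
-6.0 -5.7 0.1 -1.2 -0.1
-3.0 -2.7 -0.2 -0.1 0.7
0.0 0.4 -0.2 0.2 0.8
3.0 3.3 -0.3 -0.4 -0.2
6.0 6.3 -0.6 -1.3 0.3
9.0 9.4 0.4 -0.9 0.9
12.0 12.4 -0.9 -1.3 0.5
15.0 15.3 -0.4 0.1 0.4
18.0 18.4 -0.5 -0.8 0.8
21.0 21.3 -0.8 -0.8 0.1
24.0 24.3 -0.2 -0.8 0.9
27.0 27.3 0.2 -0.3 0.8
30.0 30.3 0.2 -0.7 1.1
33.0 32.9 -0.2 0.0 0.5
36.0 35.5 -0.3 -0.9 -2.8
39.0 38.6 -0.4 -1.5 -3.8
42.0 41.1 -3.2 -1.2 -1.9
45.0 45.0 -2.5 -0.3 -1.7
48.0 48.8 -2.1 0.4 -1.4
51.0 51.3 -3.3 0.1 0.4
54.0 54.1 -3.8 -0.9 2.0
[-0.01548355  0.36617391 -2.04606636] (27.79, array([557.5,  53. ,  11.6]), array([-3.9,  0. , -0. ]), 23.5)
```

View pics/w4.png

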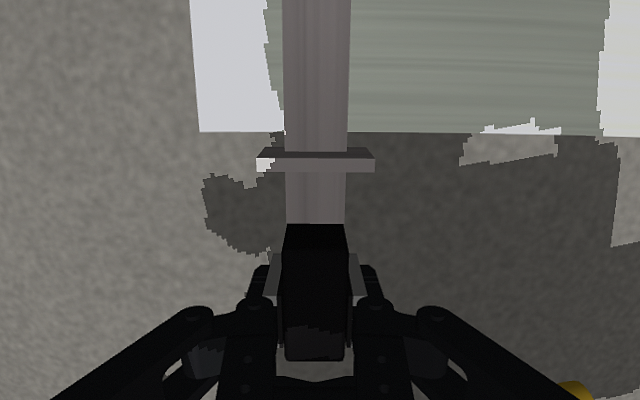

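The left bay lets the blade in, and from 36 mm something presses down and drags by about 3–4 N, as a sprung shoe would. I push on towards home.

```bash
python3 - <<'E'
from h import *
f0=np.array([0,.37,-1.6])
f0,l=probe(80,57,100,lim=16,f0=f0); print(st())
cv2.imwrite("pics/w5.png",vision.grab_frame("wrist"))
E
```

```text
57.0 57.0 -3.9 -1.2 1.4
60.0 60.1 -4.4 -0.8 0.6
63.0 63.0 -5.3 0.1 2.1
66.0 66.1 -4.4 -0.5 2.1
69.0 69.1 -5.5 -0.1 2.4
72.0 72.1 -4.7 0.4 1.9
75.0 75.1 -4.1 -0.6 2.2
78.0 78.1 -5.4 0.2 2.7
81.0 81.2 -4.7 -0.3 1.6
84.0 81.2 -10.2 -0.1 6.9
87.0 81.1 -17.1 0.2 12.4
(30.59, array([584.2,  49. ,  11.6]), array([-16.9,   3.1,  10.8]), 23.0)
```

View pics/w5.png

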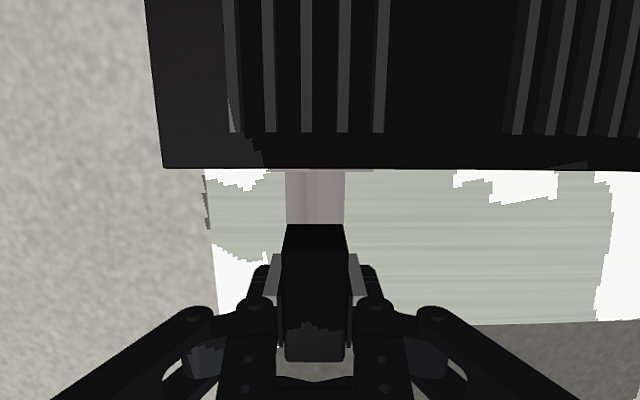

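Steady drag of 4–5.5 N, then a stop at 81 mm with the collar line against the face at (330,170). I relax the push, lower the gauge onto the apron and let go.

```bash
python3 - <<'E'
from h import *
manip.move_l(at(82,80,10.5),speed=30); manip.pause(.2); print(st())
gripper_to(45); print(st())
manip.move_l(at(82,80,140),speed=120)
manip.move_l(at(20,80,200),speed=150); manip.pause(.3); print(st())
cm=cam("wrist"); im=vision.grab_frame("wrist"); cv2.imwrite("pics/w6.png",im)
t=vision.grab_frame("top"); s=vision.grab_frame("side")
o=np.zeros((600,800,3),np.uint8); o[:300,:480]=cv2.resize(im,(480,300)); o[300:,:480]=cv2.resize(t[80:280,140:480],(480,300)); o[:300,480:]=cv2.resize(s[150:290,220:370],(320,300),interpolation=cv2.INTER_CUBIC)
o[300:,480:]=cv2.resize(im[0:200,220:430],(320,300),interpolation=cv2.INTER_CUBIC)
cv2.imwrite("pics/f.png",o)
E
```

```text
(31.16, array([584.3,  48.9,  11.3]), array([-9.1,  0.7,  6.1]), 23.2)
(31.5, array([586.9,  48.6,  10.9]), array([-1.3,  0.3, -0.1]), 45.2)
(33.76, array([523.9,  58. , 199.3]), array([-0.1, -0.3,  0.3]), 45.0)
```

View pics/f.png

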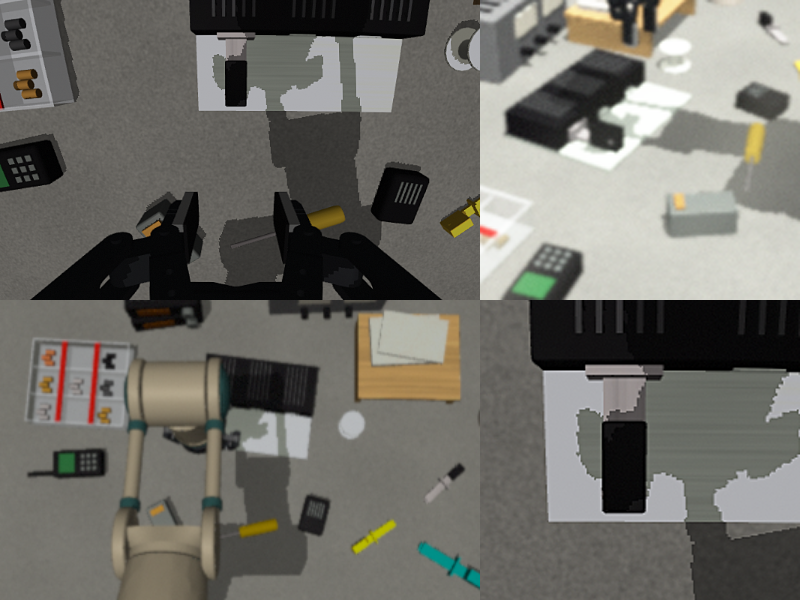

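```bash
python3 - <<'E'
from h import *
cm=cam("wrist")
for uv,z in(((314,141),6),((314,141),42),((314,81),42),((314,45),30)): print(uv,z,[round(float((cast(cm,[uv],z)[0][:2]-D)@v),1) for v in(X,Y)])
for i,z in((-80,42),(-30,42),(-80,6),(-5,30),(0,30)): print(i,z,proj(cm,[[*(D+i*X+80*Y),z]]).round(1))
ticket.finish_job(); print(st())
E
```

```text
(314, 141) 6 [-82.1, 79.3]
(314, 141) 42 [-77.2, 79.3]
(314, 81) 42 [-28.7, 79.3]
(314, 45) 30 [0.0, 79.2]
-80 42 [[313.2 144.3]]
-30 42 [[313.1  82.7]]
-80 6 [[313.3 138.8]]
-5 30 [[313.1  51.5]]
0 30 [[313.1  45.1]]
the job is handed in; nothing more can be done
the job is handed in; nothing more can be done
```

The feeler gauge is let go in the left bay, pushed fully home with its collar against the dock, and the job is handed in (clock at about 34 s of 72).

- **Getting the gauge:** I drew it out from under the riser by its blade, laid it down and took it again by the black grip.
- **Middle bay:** it stopped the blade about 23 mm inside, so this is the jammed one.
- **Left bay:** the blade met a downward push at about 36 mm, then a steady drag of 3–5.5 N. It came to a hard stop at 81 mm by my position estimate, against 80 mm nominal, so this is the good one.
- **Right bay:** I did not try it, because the left bay already matched the good guide clearly.

**Last checks:** the final pictures show the gauge standing on the apron with its collar at the face. The grip came out 1–3 mm further in than expected for home, which is within the roughly 2 mm camera error. The other things on the bench looked unmoved. Wrist force was near zero after letting go, with the gripper clear of everything.

The only check that disagreed was the dock position. The top camera put it about 4 mm farther away than the wrist camera did. I corrected my estimate by another 2 mm when the blade stopped in the middle bay.

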